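Turn round the implant kit

ROBOT

A 7-joint arm with a two-finger parallel gripper is mounted at the origin on the work surface. World frame = base frame: x ahead of the robot, y to its left, z up, the work surface at z = 0. Lengths are in m, angles in rad, forces in N, time in s.
With the tool pointing down it reaches from about 0.4 to 0.85 m from the base axis. Payload 10.4 kg.
Tool frame: the origin (TCP) lies at the very end of the fingers, on their centre line; the grasp point (between the pads) lies 19 mm behind it (manip.grip_point_offset is the distance from the TCP to the grasp point, in m); z points along the fingers, y is the line along which they close (so a half turn about z gives the same grasp; the last joint's range is limited). The gripper opens to 85 mm and grips with 20 to 120 N. Pads are 22 mm wide; open, the fingers measure 114 mm over their backs; the gripper's body (76 mm by 85 mm) begins 54 mm behind the grasp point. The pads swing forward as they close: fully open they stand 13 mm farther back than shut.
Start: joints at [1.16, 0.332, -0.065, 1.46, 0.022, 1.35, -0.088], TCP at [0.236, -0.579, 0.231] pointing down, gripper open.
Joint ranges: [-2.6, 2.6], [-0.5, 2.12], [-1.47, 1.34], [0.16, 2.42], [-1.27, 4.41], [0.06, 2.06], [-2.6, 2.6]. Speed limits (rad/s): [2.22, 2.22, 2.79, 2.79, 3.14, 3.14, 3.14].

INTERFACE

Orientations are given as a unit quaternion [x, y, z, w].
In Python, from workcell import manip gives the robot as it stands. The module is installed in compiled form; this text tells all that it offers.
- The arm moves only by the tool step_arm, never from a script. Its argument "moves" is a list of rows, each a list of 7 numbers: the closure, from 0 (fully open) to 1 (shut), then the shift along the world's x, y, z in mm, then the turn, a rotation vector about the world's x, y, z in rad. In form: [[grip, tx, ty, tz, ax, ay, az], ...]. A call has 1 to 10 rows; each row is the pose to reach, as a shift and turn from the pose commanded when the call began; what a row does not reach only later rows make up. A row lasts 1/10 s, in which the tool goes at most 50 mm and 8.59 degrees, less where a joint would pass 70% of its speed; a pose out of reach is approached as far as the arm can. A call with a gripper value outside its range is refused whole. The fingers move at their own pace and stop on an object; "grip_force" is the grip in N (left out, the last holds). Time passes only in rows, so rows that repeat a pose let the fingers close. It gives the time, the measured TCP pose, the force, the opening and the grip force at its end, in the units of the state.
- manip.get_obs(): the state, without advancing time (a new reading comes with each control period).
- manip.camera(name): name is "scene" or "top" or "wrist"; returns a dict with "image" (400x640x3 uint8, blue, green, red), "K" (3x3 intrinsics, pixels), "dist_coeffs" ([k1, k2, p1, p2, k3] as OpenCV has them; the pictures are not rectified), "rvec" (rotation vector, rad) and "tvec" (3), from world to camera coordinates, as OpenCV has them; the wrist camera has in their place "mount" (4x4, takes a point from camera to tool coordinates, whose origin is the TCP and whose axes are the flange's). Camera axes: x right, y down, z forward; pixel columns grow to the right and rows downward; lengths in m; the calibration is good to about 2 mm. A picture is of the moment at which its call begins: read the wrist's pose just before it. There is no depth.
- manip.hand_in(): hands the job in; it is judged then, once.
The state is a dict: "clock": time; "joint_pos": joint angles; "joint_velocities": joint speeds; "tau": joint torques, N m; "position": TCP position; "ee_rot": TCP orientation; "ft_force": force on the tool from outside, world axes, zero at the start; "torque": the same for the moment, N m; "grip_width": opening from 0.0 (shut) to 1.0 (fully open); "grasp_force": force on a finger pad.
Only numpy, scipy, OpenCV 4.12 (cv2) and the standard library are available. Lean on these libraries where they do the work, as an engineer would, in place of code of your own. Each camera call takes 0.05 s, during which the arm holds its last target. There are 200 camera calls.

TASK

Turn round the implant kit after surgery. First gather the stray used orange blocks from the table onto the steel tray with the others, lift the tray by its blue grip with all of them on it, tip it over the grey basin so that they all slide in, and set the empty tray back down flat on the green mat. Then put each clean drill block into the case's well of its own colour and press it fully home, until its coloured body is flush with the top of the case (one colour may be missing today). Leave the bottle, cup and hand driver alone.

Things in the scene. Friction and masses are not known exactly. Their poses are not given: they have to be found in the camera images.
- tray: Stainless tipping tray, 160 long (own x) x 100 wide (own y), 0.2 to 0.33 kg; origin at the centre of its underside, z up. Floor 3 thick; walls 3 thick, 22 high at the back (-x) and both sides (y = +-48.5); the front (+x) is open: the lip. Across its middle (x = 0) stands an arch with a blue grip plate; the used blocks lie on the floor, partly under it.
- tray_grip (a point): Centre of the blue upright grip plate, 67.5 mm above the tray's underside, over its centre; axes as the tray. The plate is 12 thick (along x), 94 long (along y), and spans 55 to 80 mm above the underside. Pinch it from above, fingers closing along the tray's x; tip about the tray's y.
- tray_lip (a point): Middle of the tray's open front edge, 80 mm ahead (+x) of the tray's centre, on the floor's upper face. The used blocks slide off over it once the tray is tipped lip-down by some 20 to 26 degrees.
- mat: Green mat, 170 (own x) x 130 (own y) x 3 mm thick, fixed to the table; origin at the centre of its underside. The tray starts on it and belongs there, any way round.
- basin_in (a point): Centre of the inner floor (4 mm above the table) of the grey open soak basin, which is fixed, 180 (own x) x 170 (own y) x 60 mm high outside, walls 4 thick; z up.
- case: Dark implant-kit case with a red rim, fixed, 104 (own x) x 244 (own y) x 40 mm high; origin at the centre of its underside. Three rectangular wells, 54 (x) x 38 (y) mm, are open upwards, at y = -70 (yellow border), 0 (green border), +70 (blue border).
- mouth_yellow (a point): Centre of the yellow-bordered well's mouth, level with the top face of the case (40 mm above the table); axes as the case.
- seat_yellow (a joint): Drop (m) of the yellow seat plate, the floor of the yellow well. At 0 its face lies 12 mm below the mouth; at 0.012, its end stop, 24 mm below. Held by friction: about 6 N pushes it down and it stays where left. It may start up to 3 mm down.
- clean_yellow: Clean yellow drill block, 50 to 100 g, None if absent: yellow body 50 (own x) x 34 (own y) x 24 high; centred on it a white grip rib 28 (x) x 12 (y) x 26 high (50 high in all); thin steel drills at its ends are only looks. Origin: centre of its underside. Set in its well, either way round, it stands up to 12 mm proud; pressed home only rib and drills stand out.
- mouth_green (a point): Centre of the green-bordered well's mouth, level with the top face of the case (40 mm above the table); axes as the case.
- seat_green (a joint): Drop (m) of the green seat plate, the floor of the green well. At 0 its face lies 12 mm below the mouth; at 0.012, its end stop, 24 mm below. Held by friction: about 6 N pushes it down and it stays where left. It may start up to 3 mm down.
- clean_green: Clean green drill block, 50 to 100 g, None if absent: green body 50 (own x) x 34 (own y) x 24 high; centred on it a white grip rib 28 (x) x 12 (y) x 26 high (50 high in all); thin steel drills at its ends are only looks. Origin: centre of its underside. Set in its well, either way round, it stands up to 12 mm proud; pressed home only rib and drills stand out.
- mouth_blue (a point): Centre of the blue-bordered well's mouth, level with the top face of the case (40 mm above the table); axes as the case.
- seat_blue (a joint): Drop (m) of the blue seat plate, the floor of the blue well. At 0 its face lies 12 mm below the mouth; at 0.012, its end stop, 24 mm below. Held by friction: about 6 N pushes it down and it stays where left. It may start up to 3 mm down.
- clean_blue: Clean blue drill block, 50 to 100 g, None if absent: blue body 50 (own x) x 34 (own y) x 24 high; centred on it a white grip rib 28 (x) x 12 (y) x 26 high (50 high in all); thin steel drills at its ends are only looks. Origin: centre of its underside. Set in its well, either way round, it stands up to 12 mm proud; pressed home only rib and drills stand out.
- used1: Used orange block, 26 (own x) x 20 (own y) x 16 high, 25 g, with two tiny steel stubs on top, only for looks; origin at the centre of its underside. Lies in the tray at the start if present (absent: None).
- used2: Used orange block, 26 (own x) x 20 (own y) x 16 high, 25 g, with two tiny steel stubs on top, only for looks; origin at the centre of its underside. Lies in the tray at the start if present (absent: None).
- used3: Used orange block, 26 (own x) x 20 (own y) x 16 high, 25 g, with two tiny steel stubs on top, only for looks; origin at the centre of its underside. Lies in the tray at the start if present (absent: None).
- used4: Used orange block, 26 (own x) x 20 (own y) x 16 high, 25 g, with two tiny steel stubs on top, only for looks; origin at the centre of its underside. Lies in the tray at the start if present (absent: None).
- used5: Used orange block, 26 (own x) x 20 (own y) x 16 high, 25 g, with two tiny steel stubs on top, only for looks; origin at the centre of its underside. Starts astray on the table beside the mat if present (absent: None).
- used6: Used orange block, 26 (own x) x 20 (own y) x 16 high, 25 g, with two tiny steel stubs on top, only for looks; origin at the centre of its underside. Starts astray on the table beside the mat if present (absent: None).
- bottle: Bystander: clear bottle with blue cap, 56 across, 130 high; origin at the centre of its underside. Leave alone.
- cup: Bystander: white cup, 68 across, 70 high; origin at the centre of its underside. Leave alone.
- driver: Bystander: blue-handled hand driver, 150 long, lying on the table beyond the case; origin at the middle underneath, own x along it. Leave alone.
There are look-alikes about, which are no part of the job. Leave any pink or red look-alike of the clean_yellow alone.

How it is judged:
By the outcome, as a careful person would: the job done as asked, in the order asked, and still so for the second after the job is handed in, with the robot touching nothing.
Of used1, used2, used3, used4 only 2 to 4 are there at a start; the rules pass over those that are not, and their reading is None.
Of used5, used6 only 1 to 2 are there at a start; the rules pass over those that are not, and their reading is None.
Of clean_yellow, clean_green, clean_blue only 2 to 3 are there at a start; the rules pass over those that are not, and their reading is None.
At some moment in a run one of clean_yellow, clean_green, clean_blue may be knocked a few centimetres aside while the robot is not near it.
It also fails if it takes over 210 s, if anything falls off the work surface, if the arm or the gripper's body presses on something with over 40 N, if the wrist force passes 120 N, or if a joint passes its speed limit or range.

## Working session

There is one attempt and no reset: what is moved stays moved. The work goes in short steps, Python scripts to look and compute and a tool call to move; the robot and the scene stay as the last step left them, time stands still between calls to the robot, and variables do not carry over. Pictures are saved under pics/ and viewed, at most 14 in all, crops included, and the job is handed in when it is done.

Besides the shell and the picture viewer there is one more tool, called after "Emit:" by a JSON object that holds its "method" and its "body", one argument or row to a line. step_arm: Moves the arm, as the interface text tells. Its arguments: {"type":"object","properties":{"moves":{"type":"array","items":{"type":"array","items":{"type":"number"}}},"grip_force":{"type":"number"}},"required":["moves"]}

```bash
mkdir -p pics; cat > h.py <<'E'
import numpy as np, cv2
from scipy.spatial.transform import Rotation as R
from workcell import manip
def snap(name,fn=None):
    o=manip.get_obs(); c=manip.camera(name); c['obs']=o
    if 'mount' in c:
        T=np.eye(4);T[:3,:3]=R.from_quat(o['ee_rot']).as_matrix();T[:3,3]=o['position']
        W=np.linalg.inv(T@np.array(c['mount'])); c['Rm'],c['t']=W[:3,:3],W[:3,3]
    else:
        c['Rm']=cv2.Rodrigues(np.array(c['rvec'],float))[0]; c['t']=np.array(c['tvec'],float).ravel()
    if fn: cv2.imwrite('pics/'+fn,c['image'])
    return c
def px2w(c,pts,z):
    p=cv2.undistortPoints(np.array(pts,float).reshape(-1,1,2),np.array(c['K']),np.array(c['dist_coeffs'])).reshape(-1,2)
    d=np.c_[p,np.ones(len(p))]@c['Rm']; o=-c['Rm'].T@c['t']
    return o+d*((z-o[2])/d[:,2])[:,None]
def w2px(c,P):
    return cv2.projectPoints(np.array(P,float).reshape(-1,1,3),cv2.Rodrigues(c['Rm'])[0],c['t'],np.array(c['K']),np.array(c['dist_coeffs']))[0].reshape(-1,2)
E
python3 - <<'E'
from h import *
for n in('top','scene','wrist'): 
    c=snap(n,n+'0.png'); print(n,np.round(-c['Rm'].T@c['t'],3))
o=manip.get_obs(); print(o['position'],o['ee_rot'],o['clock'],o['grip_width'])
a=cv2.imread('pics/top0.png')
E
```

```text
top [0.454 0.046 0.996]
scene [ 1.33  -0.265  0.696]
wrist [ 0.296 -0.553  0.373]
[ 0.23625098 -0.57834404  0.23070354] [ 9.81255786e-01  1.92709106e-01 -1.08109645e-04 -5.20321845e-04] 0.15 1.0008370278069678
```

View pics/top0.png

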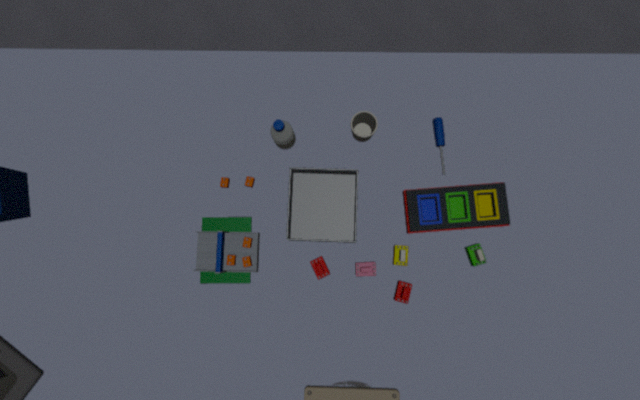

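View pics/scene0.png

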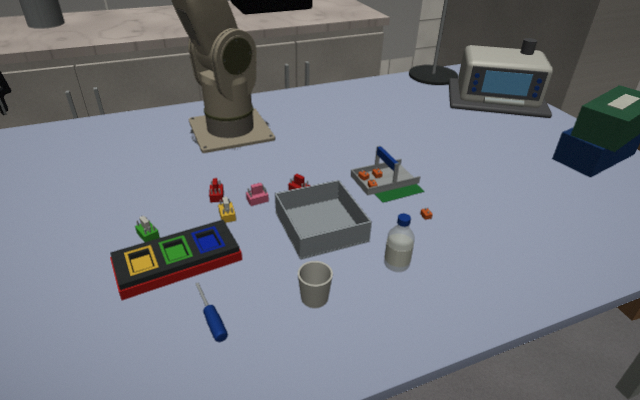

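Candidates in the top picture:
- **Stray used blocks:** orange at (225,183) and (249,182).
- **In the tray:** three orange blocks at (247,242), (232,260) and (247,262).
- **Clean blocks:** yellow at (401,255) and green at (476,254). There is no blue block.
- **Look-alikes to leave:** red at (320,267) and (403,291), pink at (366,269).
- **Other things:** the basin is at (323,205). The case at (456,208) has wells blue, green, yellow from left to right.

Next I measure by colour and check in a close crop.

```bash
cat > m.py <<'E'
from h import *
def blobs(c,masks,zs,roi=None,minA=15):
    hsv=cv2.cvtColor(c['image'],cv2.COLOR_BGR2HSV); out=[]
    for n,(lo,hi) in masks.items():
        m=cv2.inRange(hsv,np.array(lo),np.array(hi))
        if roi: k=np.zeros_like(m);k[roi[1]:roi[3],roi[0]:roi[2]]=1;m*=k
        N,L,S,C=cv2.connectedComponentsWithStats(m)
        for i in range(1,N):
            if S[i,4]<minA: continue
            ys,xs=np.where(L==i); P=px2w(c,np.c_[xs,ys],zs[n])[:,:2].astype(np.float32)
            r=cv2.minAreaRect(P); out.append((n,S[i,4],C[i].round(1),P.mean(0).round(4),np.round(r[0],4),np.round(r[1],3),round(r[2],1)))
    return out
M={'orange':((6,150,100),(16,255,255)),'yellow':((20,120,100),(35,255,255)),'green':((45,120,60),(80,255,255)),'blue':((105,150,60),(125,255,255)),'red':((0,180,100),(4,255,255))}
Z={'orange':.016,'yellow':.024,'green':.024,'blue':.04,'red':.04}
E
python3 - <<'E'
from m import *
c=snap('top')
for b in blobs(c,M,Z): print(*b)
P=px2w(c,[[289,168],[357,169],[356,242],[288,240]],.06);print('basin',P.round(3))
P=px2w(c,[[403,191],[505,183],[509,225],[407,232]],.04);print('case',P.round(3))
P=px2w(c,[[201,217],[252,217],[251,283],[200,283]],.003);print('mat',P.round(3))
P=px2w(c,[[197,232],[259,232],[259,271],[196,271]],.022);print('tray',P.round(3))
a=c['image'][160:300,180:340]; b=c['image'][170:310,360:520]
im=np.vstack([cv2.resize(a,None,fx=5,fy=5,interpolation=2)[:,:800],])
cv2.imwrite('pics/c1.png',cv2.resize(np.hstack([a[:, :110],b]),None,fx=2.9,fy=2.9,interpolation=2))
E
```

```text
orange 51 [248.9 181.2] [0.6185 0.2726] [0.6184 0.2728] [0.017 0.022] 77.0
orange 51 [224.1 182. ] [0.6152 0.3374] [0.6151 0.3376] [0.021 0.016] 3.1
orange 59 [246.6 242.1] [0.4614 0.271 ] [0.4617 0.2711] [0.017 0.023] 81.2
orange 59 [230.3 259.4] [0.4169 0.3105] [0.4167 0.3101] [0.023 0.018] 1.4
orange 62 [246.1 261.4] [0.4129 0.2699] [0.4133 0.2701] [0.023 0.018] 14.2
yellow 456 [484.9 204.8] [ 0.5686 -0.3273] [ 0.57   -0.3303] [0.074 0.054] 5.7
yellow 148 [399.9 255.2] [ 0.438  -0.1155] [ 0.4385 -0.1178] [0.033 0.047] 85.3
green 642 [457.1 207. ] [ 0.5615 -0.2583] [ 0.5624 -0.2595] [0.078 0.058] 5.3
green 634 [226.5 224.1] [0.5056 0.3227] [0.5046 0.3239] [0.033 0.123] 1.2
green 146 [473.3 253.8] [ 0.446  -0.2959] [ 0.4449 -0.3019] [0.048 0.031] 17.4
green 502 [224.6 277.3] [0.3726 0.3203] [0.3735 0.3195] [0.025 0.121] 1.5
blue 193 [439.1 131. ] [ 0.7525 -0.2113] [ 0.7525 -0.2109] [0.069 0.019] 6.2
blue 79 [278.3 124.7] [0.7628 0.1982] [0.7634 0.1977] [0.024 0.023] 2.1
blue 655 [428.8 209.1] [ 0.5532 -0.1839] [ 0.554  -0.1847] [0.077 0.057] 5.6
blue 166 [218.7 252.1] [0.4351 0.334 ] [0.4355 0.3341] [0.093 0.011] 0.5
red 118 [320.  267.4] [0.404  0.0819] [0.4044 0.0829] [0.041 0.028] 28.3
red 41 [399.2 290.1] [ 0.3546 -0.1111] [ 0.3531 -0.1099] [0.013 0.041] 67.3
red 52 [406. 293.] [ 0.3482 -0.1275] [ 0.3493 -0.1274] [0.013 0.029] 75.7
basin [[ 0.646  0.164  0.06 ]
 [ 0.647 -0.004  0.06 ]
 [ 0.468 -0.004  0.06 ]
 [ 0.468  0.16   0.06 ]]
case [[ 0.597 -0.12   0.04 ]
 [ 0.622 -0.372  0.04 ]
 [ 0.518 -0.378  0.04 ]
 [ 0.495 -0.13   0.04 ]]
mat [[0.524 0.397 0.003]
 [0.527 0.263 0.003]
 [0.358 0.258 0.003]
 [0.355 0.389 0.003]]
tray [[0.484 0.398 0.022]
 [0.488 0.239 0.022]
 [0.39  0.235 0.022]
 [0.386 0.394 0.022]]
```

View pics/c1.png

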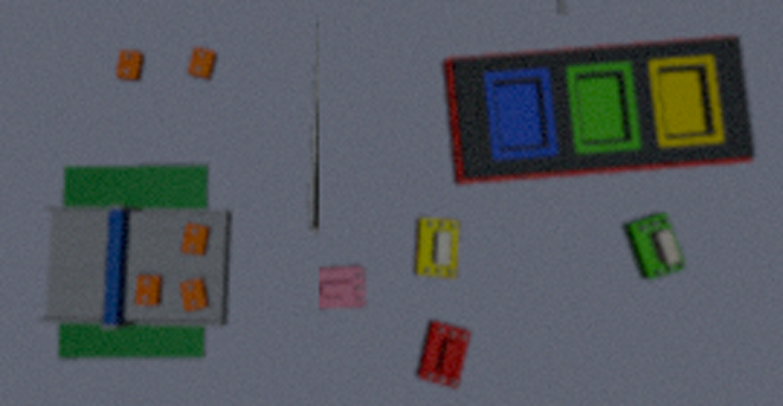

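```bash
python3 - <<'E'
from m import *
a=cv2.imread('pics/scene0.png')[135:225,330:450]
cv2.imwrite('pics/c2.png',cv2.resize(a,None,fx=6,fy=6,interpolation=2))
E
```

```text
(no output)
```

View pics/c2.png

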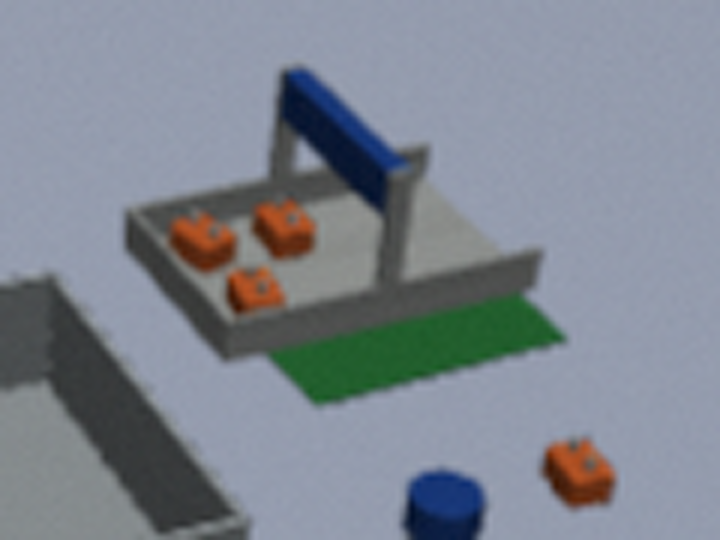

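The crop shows three used blocks in the tray's back half, at about (205,240), (285,230) and (255,290). The lip faces +y, at the right (460,220), away from the basin. I'll tip from the -y side of the basin, so the tray needs no turning. The arm goes to the strays first.

Emit:
{"method": "step_arm", "body": {
  "moves": [
    [0,40,40,10,0,0,0],
    [0,80,80,20,0,0,-0.05],
    [0,115,115,20,0,0,-0.1],
    [0,140,158,20,0,0,-0.15],
    [0,165,200,20,0,0,-0.2],
    [0,190,243,20,0,0,-0.25],
    [0,210,288,20,0,0,-0.3],
    [0,230,333,20,0,0,-0.35],
    [0,245,380,20,0,0,-0.388],
    [0,255,428,20,0,0,-0.388]
  ],
  "grip_force": 40
}}

```text
clock: 1.2
position: [0.4899, -0.1572, 0.2512]
ee_rot: [1.0, -0.001, 0.0, 0.0]
ft_force: [1.4, -0.3, -0.2]
grip_width: 0.998
grasp_force: 0.0
```

Emit:
{"method": "step_arm", "body": {
  "moves": [
    [0,10,48,0,0,0,0],
    [0,20,96,0,0,0,0],
    [0,28,144,0,0,0,0],
    [0,35,192,0,0,0,0],
    [0,40,240,0,0,0,0],
    [0,45,288,0,0,0,0],
    [0,48,336,0,0,0,0],
    [0,51,384,0,0,0,0],
    [0,53,432,0,0,0,0],
    [0,54,448,0,0,0,0]
  ]
}}

```text
clock: 2.2
position: [0.5414, 0.2944, 0.2509]
ee_rot: [1.0, 0.003, -0.001, -0.001]
ft_force: [-0.5, 0.2, 0.6]
grip_width: 0.999
grasp_force: 0.0
```

```bash
python3 - <<'E'
from m import *
o=manip.get_obs();print(o['position'],o['ee_rot'],o['clock'],o['ft_force'])
c=snap('wrist','w1.png')
for b in blobs(c,M,Z,minA=150): print(*b)
E
```

```text
[0.54138886 0.29438913 0.25091373] [ 9.99994844e-01  2.89689328e-03 -7.89219518e-04 -1.13872313e-03] 2.2 [-0.49955968  0.20061329  0.60171896]
orange 266 [339.6 112.6] [0.6169 0.2741] [0.6168 0.274 ] [0.019 0.025] 77.8
orange 273 [289.9 114.9] [0.6136 0.3385] [0.6136 0.3385] [0.019 0.025] 84.3
orange 205 [339.5 227.4] [0.4584 0.271 ] [0.4581 0.271 ] [0.02  0.025] 81.9
orange 170 [312.5 256. ] [0.4128 0.31  ] [0.412  0.3101] [0.019 0.025] 89.4
orange 182 [339.9 258.1] [0.4096 0.2693] [0.4091 0.2692] [0.026 0.019] 13.6
yellow 324 [598.1 241.8] [ 0.4401 -0.1087] [ 0.4372 -0.1156] [0.033 0.048] 86.2
green 2286 [299.  193.6] [0.5103 0.3278] [0.5103 0.3289] [0.038 0.12 ] 0.4
green 308 [277.9 280.6] [0.3759 0.3616] [0.3761 0.3607] [0.015 0.05 ] 0.6
green 284 [325.  280.5] [0.3767 0.2912] [0.3767 0.2913] [0.012 0.054] 0.4
blue 621 [300.4 263. ] [0.4136 0.3261] [0.4115 0.3261] [0.013 0.105] 90.0
red 320 [466.2 263.9] [0.4135 0.0923] [0.4069 0.0928] [0.055 0.03 ] 27.5
red 247 [586.6 294.4] [ 0.3627 -0.0972] [ 0.3588 -0.1029] [0.03  0.046] 75.7
```

View pics/w1.png

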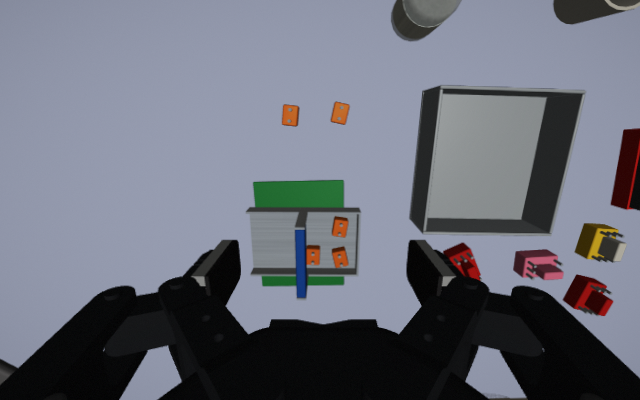

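The wrist view shows the strays at (340,113) and (290,115). The tray is at (303,240), with its lip at the left, and the basin is at (500,160). I grasp stray A first, with the fingers part-open because B stands close by.

Emit:
{"method": "step_arm", "body": {
  "moves": [
    [0.42,30,-10,-30,0,0,-0.1],
    [0.42,60,-16,-60,0,0,-0.213],
    [0.42,76,-21,-105,0,0,-0.213],
    [0.42,76,-21,-150,0,0,-0.213],
    [0.42,76,-21,-190,0,0,-0.213],
    [0.42,76,-21,-215,0,0,-0.213],
    [0.42,76,-21,-235,0,0,-0.213],
    [0.42,76,-21,-247,0,0,-0.213],
    [0.9,76,-21,-247,0,0,-0.213],
    [0.9,76,-21,-247,0,0,-0.213]
  ],
  "grip_force": 30
}}

```text
clock: 3.25
position: [0.62, 0.2676, 0.0052]
ee_rot: [0.994, -0.107, 0.0, -0.0]
ft_force: [-0.7, 0.3, 0.7]
grip_width: 0.252
grasp_force: 0.0
```

Emit:
{"method": "step_arm", "body": {
  "moves": [
    [0.9,0,0,0,0,0,0],
    [0.9,0,0,0,0,0,0],
    [0.9,0,0,0,0,0,0]
  ]
}}

```text
clock: 3.55
position: [0.62, 0.268, 0.0055]
ee_rot: [0.994, -0.106, 0.001, -0.0]
ft_force: [-0.5, -0.3, 4.9]
grip_width: 0.228
grasp_force: 32.7
```

Emit:
{"method": "step_arm", "body": {
  "moves": [
    [0.9,0,0,45,0,0,0],
    [0.9,0,10,90,0,0,0.05],
    [0.9,-30,40,95,0,0,0.1],
    [0.9,-70,65,95,0,0,0.15],
    [0.9,-110,90,95,0,0,0.213],
    [0.9,-145,104,95,0,0,0.213],
    [0.9,-165,104,75,0,0,0.213],
    [0.9,-165,104,45,0,0,0.213],
    [0.9,-165,104,22,0,0,0.213],
    [0.9,-165,104,9,0,0,0.213]
  ]
}}

```text
clock: 4.55
position: [0.4541, 0.3725, 0.0128]
ee_rot: [1.0, 0.0, 0.0, -0.0]
ft_force: [0.2, 5.7, 5.3]
grip_width: 0.225
grasp_force: 37.3
```

Emit:
{"method": "step_arm", "body": {
  "moves": [
    [0.9,0,0,0,0,0,0]
  ]
}}

```text
clock: 4.65
position: [0.454, 0.372, 0.0127]
ee_rot: [1.0, 0.0, -0.0, 0.0]
ft_force: [0.3, 0.0, -0.4]
grip_width: 0.223
grasp_force: 37.4
```

Now release to about 32 mm, lift, and go to B at (0.615, 0.338) with yaw -0.10.

Emit:
{"method": "step_arm", "body": {
  "moves": [
    [0.62,0,0,0,0,0,0],
    [0.62,0,0,0,0,0,0],
    [0.62,0,0,0,0,0,0],
    [0.62,0,0,30,0,0,0],
    [0.42,0,0,70,0,0,0],
    [0.42,45,-10,80,0,0,-0.05],
    [0.42,90,-20,80,0,0,-0.1],
    [0.42,130,-34,70,0,0,-0.1],
    [0.42,161,-34,50,0,0,-0.1],
    [0.42,161,-34,50,0,0,-0.1]
  ]
}}

```text
clock: 5.65
position: [0.6182, 0.3332, 0.0593]
ee_rot: [0.999, -0.053, -0.001, 0.002]
ft_force: [-1.6, -0.1, -0.6]
grip_width: 0.58
grasp_force: 0.0
```

```bash
python3 - <<'E'
from m import *
c=snap('wrist')
o=c['obs'];print(o['position'])
for n in('wrist','top'):
  c=snap(n,n+'2.png')
  for b in blobs(c,{'orange':M['orange']},Z,minA=20): print(*b)
  T=px2w(c,[[0,0]],0)
E
```

```text
[0.61823449 0.33321762 0.05931622]
orange 790 [318.1 218.5] [0.6145 0.339 ] [0.614  0.3391] [0.019 0.024] 84.0
```

Emit:
{"method": "step_arm", "body": {
  "moves": [
    [0.42,-3,5,-20,0,0,0],
    [0.42,-3,5,-40,0,0,0],
    [0.42,-3,5,-53,0,0,0],
    [0.9,-3,5,-53,0,0,0],
    [0.9,-3,5,-53,0,0,0],
    [0.9,-3,5,-53,0,0,0],
    [0.9,-3,5,-53,0,0,0],
    [0.9,-3,5,-53,0,0,0]
  ]
}}

```text
clock: 6.6
position: [0.6129, 0.3432, 0.0116]
ee_rot: [0.999, -0.05, 0.001, -0.0]
ft_force: [-0.8, -0.2, 5.3]
grip_width: 0.222
grasp_force: 30.7
```

Emit:
{"method": "step_arm", "body": {
  "moves": [
    [0.9,0,0,0,0,0,0],
    [0.9,0,0,0,0,0,0]
  ]
}}

```text
clock: 6.8
position: [0.613, 0.3432, 0.0116]
ee_rot: [0.999, -0.05, 0.001, -0.0]
ft_force: [-1.1, -1.0, 6.2]
grip_width: 0.22
grasp_force: 30.7
```

Emit:
{"method": "step_arm", "body": {
  "moves": [
    [0.55,0,0,0,0,0,0],
    [0.55,0,0,0,0,0,0],
    [0.55,0,0,0,0,0,0],
    [0.55,0,0,-7,0,0,0],
    [0.55,0,0,-7,0,0,0],
    [0.9,0,0,-7,0,0,0],
    [0.9,0,0,-7,0,0,0],
    [0.9,0,0,-7,0,0,0],
    [0.9,0,0,-7,0,0,0]
  ]
}}

```text
clock: 7.7
position: [0.6124, 0.3428, 0.0034]
ee_rot: [0.999, -0.05, 0.0, 0.0]
ft_force: [-0.5, -0.0, 0.0]
grip_width: 0.224
grasp_force: 30.9
```

Emit:
{"method": "step_arm", "body": {
  "moves": [
    [0.9,0,0,45,0,0,0],
    [0.9,0,5,90,0,0,0.05],
    [0.9,-40,20,95,0,0,0.1],
    [0.9,-85,29,95,0,0,0.1],
    [0.9,-130,29,95,0,0,0.1],
    [0.9,-170,29,95,0,0,0.1],
    [0.9,-195,29,80,0,0,0.1],
    [0.9,-195,29,50,0,0,0.1],
    [0.9,-195,29,25,0,0,0.1],
    [0.9,-195,29,11,0,0,0.1]
  ]
}}

```text
clock: 8.7
position: [0.4167, 0.3711, 0.0127]
ee_rot: [1.0, 0.0, -0.001, 0.001]
ft_force: [-0.1, 0.3, 0.7]
grip_width: 0.225
grasp_force: 30.9
```

Emit:
{"method": "step_arm", "body": {
  "moves": [
    [0.9,0,0,0,0,0,0],
    [0.62,0,0,0,0,0,0],
    [0.62,0,0,0,0,0,0],
    [0.62,0,0,0,0,0,0],
    [0.62,0,0,35,0,0,0],
    [0.4,0,0,80,0,0,0],
    [0.2,0,0,130,0,0,0],
    [0.2,-30,-20,180,0,0,0],
    [0.2,-30,-40,210,0,0,0],
    [0.2,-30,-50,210,0,0,0]
  ]
}}

```text
clock: 9.7
position: [0.3886, 0.3222, 0.2305]
ee_rot: [1.0, -0.0, 0.004, -0.002]
ft_force: [0.4, 0.6, -0.5]
grip_width: 0.803
grasp_force: 0.0
```

Emit:
{"method": "step_arm", "body": {
  "moves": [
    [0.2,0,0,0,0,0,0],
    [0.2,0,0,0,0,0,0]
  ]
}}

```text
clock: 9.9
position: [0.3873, 0.3216, 0.2237]
ee_rot: [1.0, -0.0, -0.0, 0.0]
ft_force: [0.6, 0.6, -1.0]
grip_width: 0.797
grasp_force: 0.0
```

```bash
python3 - <<'E'
from m import *
c=snap('wrist','w3.png')
print(c['obs']['position'])
for b in blobs(c,{k:M[k] for k in('orange','blue')},{'orange':.022,'blue':.083},minA=60): print(*b)
E
```

```text
[0.38727489 0.32162018 0.2237387 ]
orange 326 [376.3 116.3] [0.4578 0.2585] [0.4577 0.2583] [0.019 0.025] 79.6
orange 321 [283.6 122.5] [0.4507 0.3686] [0.4506 0.3688] [0.018 0.025] 88.3
orange 302 [282.6 148.8] [0.4196 0.3709] [0.4193 0.3711] [0.018 0.025] 88.2
orange 165 [345.5 153.3] [0.4141 0.2942] [0.4137 0.2947] [0.011 0.025] 87.7
orange 296 [374.5 156.8] [0.4098 0.2585] [0.4095 0.2584] [0.025 0.019] 12.5
blue 1085 [334.6 136.3] [0.437  0.3102] [0.4351 0.3102] [0.012 0.092] 88.6
```

View pics/w3.png

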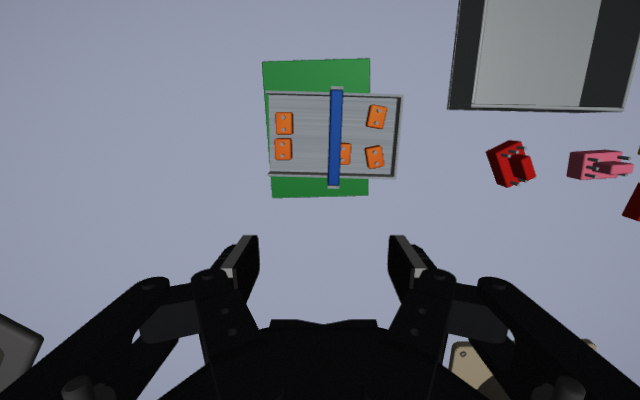

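All five used blocks are in the tray: (376,116), (284,122), (283,149), (346,153) and (374,157). The tray got nudged about 10 mm toward -y and is still on the mat. The plate is at (335,136), which gives (0.4355, 0.310). I pinch it next.

Emit:
{"method": "step_arm", "body": {
  "moves": [
    [0.3,30,-8,-30,0,0,-0.02],
    [0.3,48,-11,-70,0,0,-0.02],
    [0.3,48,-11,-110,0,0,-0.02],
    [0.3,48,-11,-145,0,0,-0.02],
    [0.3,48,-11,-165,0,0,-0.02],
    [0.3,48,-11,-175,0,0,-0.02],
    [0.3,48,-11,-175,0,0,-0.02],
    [1,48,-11,-175,0,0,-0.02],
    [1,48,-11,-175,0,0,-0.02],
    [1,48,-11,-175,0,0,-0.02]
  ],
  "grip_force": 30
}}

```text
clock: 10.95
position: [0.436, 0.3112, 0.0504]
ee_rot: [1.0, -0.01, 0.001, -0.0]
ft_force: [-0.1, 0.6, 0.2]
grip_width: 0.196
grasp_force: 0.0
```

Emit:
{"method": "step_arm", "body": {
  "moves": [
    [1,0,0,0,0,0,0],
    [1,0,0,0,0,0,0],
    [1,0,0,0,0,0,0]
  ],
  "grip_force": 100
}}

```text
clock: 11.25
position: [0.4361, 0.3111, 0.0506]
ee_rot: [1.0, -0.01, 0.001, -0.0]
ft_force: [0.5, -1.0, 6.6]
grip_width: 0.124
grasp_force: 97.9
```

Emit:
{"method": "step_arm", "body": {
  "moves": [
    [1,0,0,5,0,0,0],
    [1,0,0,15,0,0,0],
    [1,0,0,30,0,0,0],
    [1,0,0,50,0,0,0],
    [1,0,0,70,0,0,0],
    [1,0,0,90,0,0,0],
    [1,0,0,105,0,0,0],
    [1,0,0,110,0,0,0],
    [1,0,0,112,0,0,0],
    [1,0,0,112,0,0,0]
  ]
}}

```text
clock: 12.25
position: [0.4352, 0.3105, 0.1609]
ee_rot: [1.0, -0.01, -0.0, 0.0]
ft_force: [-0.5, -0.1, -3.9]
grip_width: 0.125
grasp_force: 97.6
```

Emit:
{"method": "step_arm", "body": {
  "moves": [
    [1,2,-4,0,0,0,0],
    [1,7,-12,0,0,0,0],
    [1,15,-24,0,0,0,0],
    [1,25,-40,0,0,0,0],
    [1,36,-60,0,0,0,0],
    [1,47,-82,0,0,0,0],
    [1,58,-104,0,0,0,0],
    [1,69,-126,0,0,0,0],
    [1,80,-148,0,0,0,0],
    [1,90,-170,0,0,0,0]
  ]
}}

```text
clock: 13.25
position: [0.5262, 0.1381, 0.1611]
ee_rot: [1.0, -0.011, -0.0, 0.0]
ft_force: [0.4, 0.0, -4.2]
grip_width: 0.126
grasp_force: 97.6
```

Emit:
{"method": "step_arm", "body": {
  "moves": [
    [1,10,-22,0,0,0,0],
    [1,18,-44,0,0,0,0],
    [1,24,-66,0,0,0,0],
    [1,28,-86,0,0,0,0],
    [1,30,-102,0,0,0,0],
    [1,31,-115,0,0,0,0],
    [1,31,-125,0,0,0,0],
    [1,31,-130,0,0,0,0],
    [1,31,-131,0,0,0,0],
    [1,31,-131,0,0,0,0]
  ]
}}

```text
clock: 14.25
position: [0.5563, 0.0103, 0.1614]
ee_rot: [1.0, -0.01, 0.0, -0.0]
ft_force: [0.5, -0.3, -4.1]
grip_width: 0.124
grasp_force: 97.6
```

```bash
python3 - <<'E'
from m import *
c=snap('scene','s4.png'); d=snap('wrist'); print(d['obs']['position'],d['obs']['ft_force'])
cv2.imwrite('pics/c4.png',np.vstack([cv2.resize(c['image'][80:280,180:460],(700,500))[:300+50],d['image'][:230][:, :]if 0 else cv2.resize(d['image'][:230],(700,250))]))
E
```

```text
[0.55635043 0.01060613 0.16140215] [ 0.37646104  0.21997407 -4.29890986]
```

View pics/c4.png

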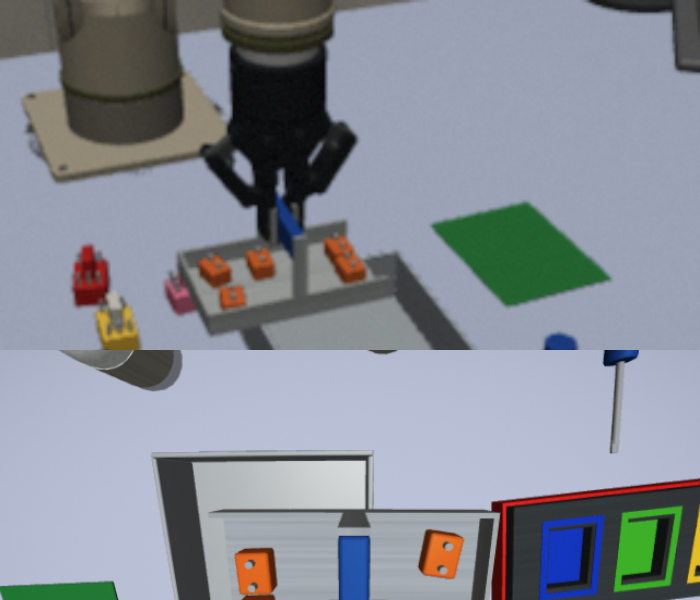

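All five blocks ride in the tray, level, with the lip over the basin. Now I tip it, lip (+y) down.

Emit:
{"method": "step_arm", "body": {
  "moves": [
    [1,0,0,0,-0.1,0,0],
    [1,0,0,0,-0.2,0,0],
    [1,0,0,0,-0.3,0,0],
    [1,0,0,0,-0.36,0,0],
    [1,0,0,0,-0.4,0,0],
    [1,0,0,0,-0.43,0,0],
    [1,0,0,0,-0.46,0,0],
    [1,0,0,0,-0.48,0,0],
    [1,0,0,0,-0.5,0,0],
    [1,0,0,0,-0.52,0,0]
  ]
}}

```text
clock: 15.35
position: [0.5564, 0.0095, 0.1615]
ee_rot: [0.966, -0.01, 0.003, 0.258]
ft_force: [0.5, -0.2, -3.3]
grip_width: 0.126
grasp_force: 98.3
```

Emit:
{"method": "step_arm", "body": {
  "moves": [
    [1,0,0,0,-0.04,0,0],
    [1,0,0,0,-0.08,0,0],
    [1,0,0,0,-0.08,0,0],
    [1,0,0,0,-0.08,0,0],
    [1,0,0,0,-0.08,0,0],
    [1,0,0,0,-0.08,0,0]
  ]
}}

```text
clock: 15.95
position: [0.5565, 0.0094, 0.1616]
ee_rot: [0.955, -0.01, 0.003, 0.295]
ft_force: [-0.3, 0.2, -3.3]
grip_width: 0.125
grasp_force: 98.3
```

```bash
python3 - <<'E'
from m import *
c=snap('scene','s5.png'); d=snap('top'); print(d['obs']['position'],d['obs']['ft_force'])
cv2.imwrite('pics/c5.png',cv2.resize(c['image'][100:280,200:440],(800,600)))
E
```

```text
[0.55649404 0.00938061 0.1616137 ] [-0.38600122  0.18391842 -2.63802013]
```

View pics/c5.png

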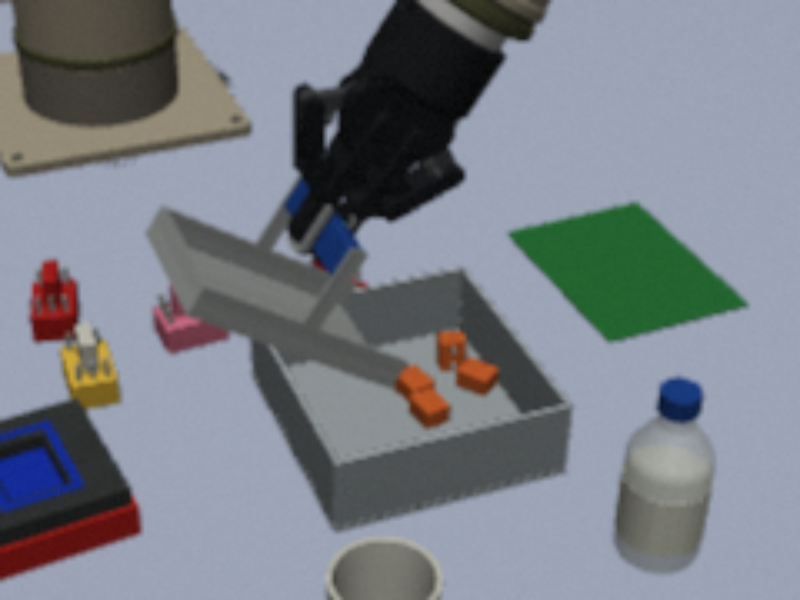

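Four blocks are in the basin, at (452,350), (478,376), (414,383) and (430,406). The fifth is not visible, so I tip a bit more and then level the tray and look.

Emit:
{"method": "step_arm", "body": {
  "moves": [
    [1,0,0,10,-0.05,0,0],
    [1,0,0,15,-0.1,0,0],
    [1,0,0,15,-0.1,0,0],
    [1,0,0,15,-0.1,0,0],
    [1,0,0,15,-0.1,0,0],
    [1,0,0,15,0.0,0,0],
    [1,0,0,15,0.1,0,0],
    [1,0,0,15,0.2,0,0],
    [1,0,0,15,0.3,0,0],
    [1,0,0,15,0.4,0,0]
  ]
}}

```text
clock: 17.05
position: [0.5567, 0.0092, 0.1771]
ee_rot: [0.995, -0.011, 0.002, 0.098]
ft_force: [-0.2, 0.9, -4.3]
grip_width: 0.124
grasp_force: 98.4
```

Emit:
{"method": "step_arm", "body": {
  "moves": [
    [1,0,0,0,0.1,0,0],
    [1,0,0,0,0.2,0,0],
    [1,0,0,0,0.2,0,0],
    [1,0,-20,0,0.2,0,0],
    [1,0,-45,0,0.2,0,0],
    [1,0,-70,0,0.2,0,0],
    [1,0,-90,0,0.2,0,0],
    [1,0,-100,0,0.2,0,0],
    [1,0,-100,0,0.2,0,0]
  ]
}}

```text
clock: 17.95
position: [0.5562, -0.0911, 0.1761]
ee_rot: [1.0, -0.011, -0.0, 0.001]
ft_force: [0.1, 0.5, -2.8]
grip_width: 0.119
grasp_force: 98.4
```

```bash
python3 - <<'E'
from m import *
c=snap('scene'); d=snap('top'); print(d['obs']['position'],d['obs']['ee_rot'],d['obs']['ft_force'])
for b in blobs(c,{'orange':M['orange']},{'orange':.02},minA=20): print(*b)
cv2.imwrite('pics/c6.png',np.hstack([cv2.resize(c['image'][100:260,200:360],(400,400)),cv2.resize(d['image'][150:290,280:420],(400,400))]))
E
```

```text
[ 0.55631969 -0.08956286  0.17619378] [ 9.99949546e-01 -1.00339979e-02 -2.70205276e-04  3.87747035e-04] [-0.4913439   0.93668269 -2.80130472]
orange 140 [339.2 208.5] [0.5331 0.141 ] [0.5296 0.1392] [0.069 0.035] 6.7
orange 121 [326.1 217.1] [0.5527 0.0974] [0.5522 0.0971] [0.023 0.057] 87.5
```

View pics/c6.png

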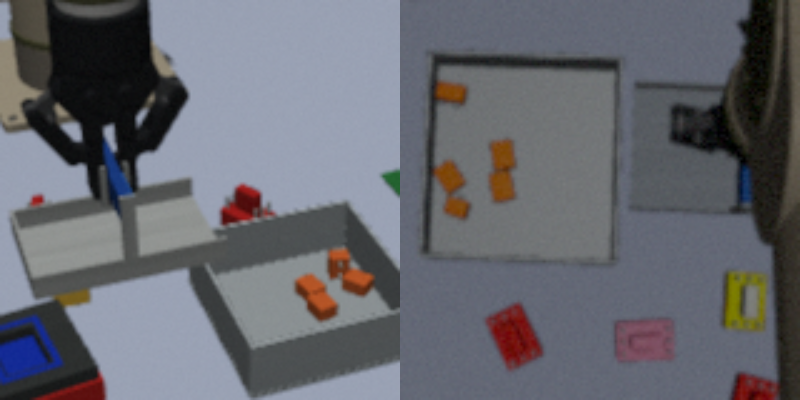

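All five blocks lie in the basin, in the right-hand picture at (450,92), (503,155), (503,186), (450,177) and (457,208). The tray is empty. I carry it back to the mat, centred at (0.441, 0.326).

Emit:
{"method": "step_arm", "body": {
  "moves": [
    [1,-5,20,0,0,0,0.0],
    [1,-15,50,0,0,0,0],
    [1,-27,90,0,0,0,0],
    [1,-40,130,0,0,0,0],
    [1,-53,170,0,0,0,0],
    [1,-66,210,0,0,0,0],
    [1,-79,250,0,0,0,0],
    [1,-92,290,0,0,0,0],
    [1,-104,330,0,0,0,0],
    [1,-112,370,0,0,0,0]
  ]
}}

```text
clock: 19.05
position: [0.4424, 0.2828, 0.1767]
ee_rot: [1.0, -0.009, 0.0, 0.0]
ft_force: [1.2, -0.3, -2.6]
grip_width: 0.123
grasp_force: 98.5
```

Emit:
{"method": "step_arm", "body": {
  "moves": [
    [1,-2,30,0,0,0,0],
    [1,-3,44,-10,0,0,0],
    [1,-3,46,-35,0,0,0],
    [1,-3,46,-65,0,0,0],
    [1,-3,46,-90,0,0,0],
    [1,-3,46,-108,0,0,0],
    [1,-3,46,-118,0,0,0],
    [1,-3,46,-122,0,0,0],
    [1,-3,46,-122,0,0,0],
    [1,-3,46,-122,0,0,0]
  ]
}}

```text
clock: 20.05
position: [0.4417, 0.3264, 0.0554]
ee_rot: [1.0, -0.01, 0.001, -0.0]
ft_force: [0.3, 0.0, -3.0]
grip_width: 0.125
grasp_force: 98.4
```

```bash
python3 - <<'E'
from m import *
for i in range(1):
  o=manip.get_obs();print(o['position'],o['ee_rot'],o['ft_force'])
E
```

```text
[0.44174223 0.32644886 0.05535059] [ 9.99950151e-01 -9.95631260e-03  6.36765771e-04 -4.02493483e-04] [ 0.32387358  0.02279254 -3.0334698 ]
```

Lower about 4 mm more, release, and rise.

Emit:
{"method": "step_arm", "body": {
  "moves": [
    [1,0,0,-3,0,0,0],
    [1,0,0,-5,0,0,0],
    [1,0,0,-5,0,0,0]
  ]
}}

```text
clock: 20.35
position: [0.4418, 0.3261, 0.0505]
ee_rot: [1.0, -0.01, 0.001, -0.0]
ft_force: [-2.4, -2.5, 6.1]
grip_width: 0.126
grasp_force: 99.9
```

Emit:
{"method": "step_arm", "body": {
  "moves": [
    [0.6,0,0,0,0,0,0],
    [0.6,0,0,0,0,0,0],
    [0.4,0,0,0,0,0,0],
    [0.4,0,0,0,0,0,0],
    [0.4,0,0,20,0,0,0],
    [0.4,0,0,50,0,0,0],
    [0.4,0,0,90,0,0,0],
    [0.4,0,0,130,0,0,0],
    [0.4,0,-40,170,0,0,0],
    [0.4,0,-85,190,0,0,0]
  ],
  "grip_force": 40
}}

```text
clock: 21.35
position: [0.4413, 0.247, 0.2397]
ee_rot: [1.0, -0.008, 0.001, -0.001]
ft_force: [1.6, -1.6, 0.3]
grip_width: 0.598
grasp_force: 0.0
```

Emit:
{"method": "step_arm", "body": {
  "moves": [
    [0.3,-8,-45,0,0,0,0],
    [0.3,-16,-90,0,0,0,0],
    [0.3,-24,-138,0,0,0,0],
    [0.3,-32,-186,0,0,0,0],
    [0.3,-36,-234,0,0,0,0],
    [0.3,-40,-282,0,0,0,0],
    [0.3,-40,-330,0,0,0,0],
    [0.3,-40,-378,0,0,0,0],
    [0.3,-40,-400,0,0,0,0],
    [0.3,-40,-420,0,0,0,0]
  ]
}}

```text
clock: 22.35
position: [0.401, -0.1762, 0.2369]
ee_rot: [1.0, -0.011, 0.0, 0.0]
ft_force: [0.2, 0.7, 0.4]
grip_width: 0.704
grasp_force: 0.0
```

Emit:
{"method": "step_arm", "body": {
  "moves": [
    [0.3,0,-20,0,0,0,0],
    [0.3,0,-20,0,0,0,0],
    [0.3,0,-20,0,0,0,0]
  ]
}}

```text
clock: 22.65
position: [0.4014, -0.1941, 0.2368]
ee_rot: [1.0, -0.01, -0.0, -0.0]
ft_force: [0.4, 0.1, 0.4]
grip_width: 0.703
grasp_force: 0.0
```

```bash
python3 - <<'E'
from m import *
c=snap('wrist','w7.png'); print(c['obs']['position'])
for b in blobs(c,{k:M[k] for k in('yellow','green')},Z,minA=60): print(*b)
d=snap('top','t7.png')
for b in blobs(d,{k:M[k] for k in('yellow','green','blue')},Z,minA=30): print(*b)
cv2.imwrite('pics/c7.png',np.vstack([c['image'][:300],cv2.resize(d['image'][120:300,180:564],(640,300))]))
E
```

```text
[ 0.40135559 -0.19410214  0.23682563]
yellow 2461 [436.2  31.9] [ 0.563  -0.3271] [ 0.5648 -0.3302] [0.068 0.058] 5.2
yellow 626 [264.3 144.8] [ 0.4392 -0.121 ] [ 0.4369 -0.1182] [0.033 0.049] 85.0
green 2866 [373.4  36.5] [ 0.5591 -0.255 ] [ 0.5618 -0.2566] [0.076 0.058] 5.5
green 583 [405.5 137.6] [ 0.4444 -0.2977] [ 0.4428 -0.3023] [0.05  0.033] 18.8
green 174 [  4.1 199.7] [0.3751 0.2421] [0.3768 0.2434] [0.017 0.027] 88.9
yellow 479 [485.  204.7] [ 0.5687 -0.3276] [ 0.5699 -0.3304] [0.074 0.054] 5.6
yellow 157 [399.9 254.8] [ 0.439  -0.1155] [ 0.4396 -0.1169] [0.032 0.047] 89.9
green 652 [457.2 207. ] [ 0.5616 -0.2586] [ 0.5626 -0.2595] [0.078 0.057] 5.8
green 523 [227.3 223. ] [0.5085 0.321 ] [0.5071 0.324 ] [0.028 0.123] 1.2
green 128 [472.9 252.7] [ 0.4486 -0.2948] [ 0.4476 -0.301 ] [0.043 0.032] 19.0
green 610 [224.3 276.2] [0.3754 0.321 ] [0.3772 0.3197] [0.032 0.122] 1.5
blue 203 [438.9 131.2] [ 0.7519 -0.2109] [ 0.7514 -0.2106] [0.07 0.02] 4.5
blue 80 [278.3 124.8] [0.7626 0.1983] [0.7629 0.1987] [0.025 0.024] 28.3
blue 663 [428.8 209.1] [ 0.5532 -0.1839] [ 0.5539 -0.1848] [0.077 0.057] 5.4
blue 166 [217.3 249.2] [0.4421 0.3378] [0.4428 0.3377] [0.011 0.094] 88.5
```

View pics/c7.png

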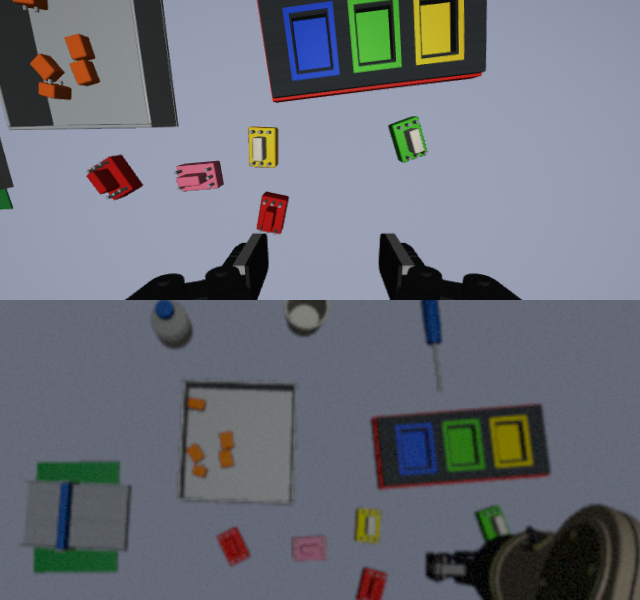

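The tray stands on the mat, all five used blocks are in the basin, and the yellow block (263,147) and green block (408,139) are undisturbed. Next I measure the wells and blocks from nearer by fitting a model to the mask.

Emit:
{"method": "step_arm", "body": {
  "moves": [
    [0.2,20,-40,0,0,0,0],
    [0.2,40,-80,0,0,0,0],
    [0.2,45,-95,0,0,0,0],
    [0.2,45,-95,0,0,0,0],
    [0.2,45,-95,0,0,0,0]
  ]
}}

```text
clock: 23.25
position: [0.4464, -0.2881, 0.2367]
ee_rot: [1.0, -0.01, -0.0, -0.0]
ft_force: [-0.6, -0.2, 0.2]
grip_width: 0.799
grasp_force: 0.0
```

```bash
cat > fit.py <<'E'
from m import *
from scipy.optimize import minimize
def box(x,y,a,z0,z1,lx,ly):
    c,s=np.cos(a),np.sin(a); P=[]
    for z in(z0,z1):
        for u,v in((1,1),(1,-1),(-1,-1),(-1,1)):
            X,Y=u*lx/2,v*ly/2; P.append((x+c*X-s*Y,y+s*X+c*Y,z))
    return P
def hull(c,P,S=4):
    m=np.zeros((400*S,640*S),np.uint8); p=w2px(c,P)
    cv2.fillConvexPoly(m,cv2.convexHull(((p+.5)*S).astype(np.int32)),1); return cv2.resize(m.astype(np.float32),(640,400),interpolation=cv2.INTER_AREA)
def fit(c,col,p0,z0=0):
    hsv=cv2.cvtColor(c['image'],cv2.COLOR_BGR2HSV); lo,hi=M[col]; lo=(lo[0],90,40)
    m=(cv2.inRange(hsv,np.array(lo),np.array(hi))>0).astype(np.float32)
    near=hull(c,box(*p0,z0,z0+.03,.075,.06)); m*=(near>0)
    def cost(p):
        q=(p0[0]+p[0]/100,p0[1]+p[1]/100,p0[2]+p[2]/4)
        b=hull(c,box(*q,z0,z0+.024,.05,.034)); r=hull(c,box(*q,z0+.024,z0+.05,.028,.012))
        w=1-r  # rib ignored
        return (np.abs(b-m)*w).sum()
    best=min((minimize(cost,s,method='Nelder-Mead',options=dict(initial_simplex=np.array(s)+np.vstack([np.zeros(3),.5*np.eye(3)]),xatol=.01,fatol=.5)) for s in([0,0,0],[.3,-.3,.2],[-.3,.3,-.2])),key=lambda r:r.fun)
    p=best.x; return np.round([p0[0]+p[0]/100,p0[1]+p[1]/100,p0[2]+p[2]/4],4),best.fun,m.sum()
def wells(c):
    return [b for b in blobs(c,{k:M[k] for k in('yellow','green','blue')},dict(yellow=.04,green=.04,blue=.04),minA=1000)]
E
python3 - <<'E'
from fit import *
c=snap('wrist','w8.png'); print(c['obs']['position'])
print(fit(c,'green',(.4428,-.3,.33))); print(fit(c,'yellow',(.438,-.1175,-.05)))
for b in wells(c): print(*b)
d=snap('top'); print(fit(d,'green',(.4428,-.3,.33))); print(fit(d,'yellow',(.438,-.1175,-.05)))
E
```

```text
[ 0.44643707 -0.28809185  0.23669221]
(array([ 0.4421, -0.3033,  0.3428]), np.float64(141.9375), np.float32(690.0))
(array([ 0.4363, -0.1162, -0.0768]), np.float64(153.59375), np.float32(777.0))
yellow 2872 [352.   71.2] [ 0.5649 -0.3226] [ 0.5652 -0.3234] [0.075 0.055] 5.7
green 2873 [291.7  78.5] [ 0.5585 -0.2545] [ 0.5583 -0.2537] [0.075 0.055] 5.7
blue 2715 [231.4  86.4] [ 0.5516 -0.1853] [ 0.5515 -0.1838] [0.075 0.055] 5.5
(array([ 0.4448, -0.3074,  0.3617]), np.float64(73.94921875), np.float32(193.0))
(array([ 0.4387, -0.1181, -0.0635]), np.float64(36.0625), np.float32(219.0))
```

View pics/w8.png

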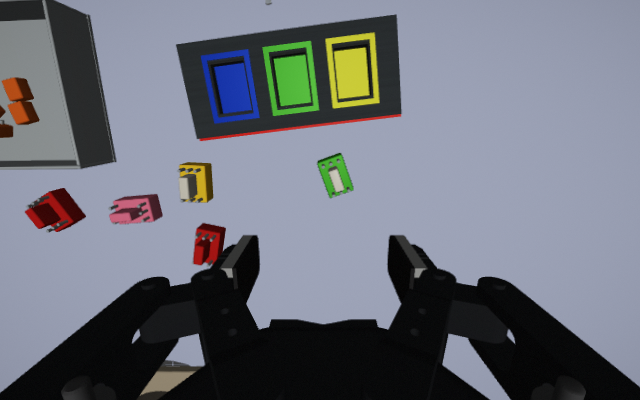

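The wells measure green (0.5583, -0.2537) and yellow (0.5652, -0.3234), yaw 0.099. Green's body is at (335,175), which gives (0.4425, -0.3035), yaw 0.34. I grasp its rib.

Emit:
{"method": "step_arm", "body": {
  "moves": [
    [0.5,-2,-8,-30,0,0,0.12],
    [0.5,-4,-15,-60,0,0,0.24],
    [0.5,-4,-15,-100,0,0,0.36],
    [0.5,-4,-15,-135,0,0,0.36],
    [0.5,-4,-15,-150,0,0,0.36],
    [0.5,-4,-15,-150,0,0,0.36],
    [0.5,-4,-15,-150,0,0,0.36]
  ],
  "grip_force": 50
}}

```text
clock: 24.05
position: [0.4429, -0.3038, 0.0879]
ee_rot: [0.986, 0.17, 0.0, 0.0]
ft_force: [-0.3, 0.3, 1.0]
grip_width: 0.495
grasp_force: 0.0
```

```bash
python3 - <<'E'
from fit import *
c=snap('wrist','w9.png'); print(c['obs']['position'],c['obs']['ee_rot'])
print(fit(c,'green',(.4425,-.3035,.34)))
E
```

```text
[ 0.4428505  -0.3038073   0.08788987] [9.85524273e-01 1.69533731e-01 4.30921061e-04 1.86783480e-04]
(array([ 0.4413, -0.3037,  0.3356]), np.float64(318.0), np.float32(1860.0))
```

View pics/w9.png

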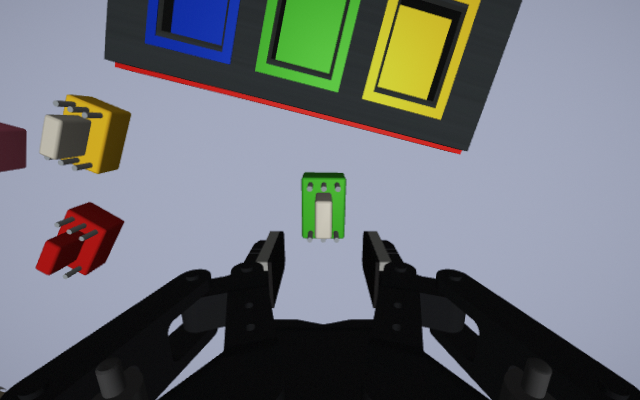

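The green block (323,205) is centred between the fingers and aligned with them. Down, close, lift.

Emit:
{"method": "step_arm", "body": {
  "moves": [
    [0.5,-1,0,-30,0,0,0],
    [0.5,-1,0,-50,0,0,0],
    [0.5,-1,0,-60,0,0,0],
    [0.5,-1,0,-60,0,0,0],
    [1,-1,0,-60,0,0,0],
    [1,-1,0,-60,0,0,0],
    [1,-1,0,-60,0,0,0],
    [1,-1,0,-60,0,0,0],
    [1,-1,0,-60,0,0,0]
  ]
}}

```text
clock: 25.0
position: [0.4422, -0.3048, 0.0282]
ee_rot: [0.986, 0.169, 0.001, 0.001]
ft_force: [-1.5, 1.0, 6.9]
grip_width: 0.126
grasp_force: 51.7
```

Emit:
{"method": "step_arm", "body": {
  "moves": [
    [1,0,0,30,0,0,0],
    [1,0,0,60,0,0,0],
    [1,0,0,60,0,0,-0.1],
    [1,0,0,60,0,0,-0.2],
    [1,0,0,60,0,0,-0.24],
    [1,0,0,60,0,0,-0.24],
    [1,0,0,60,0,0,-0.24]
  ]
}}

```text
clock: 25.7
position: [0.4414, -0.3043, 0.0871]
ee_rot: [0.999, 0.051, 0.0, 0.0]
ft_force: [0.4, 0.3, -0.4]
grip_width: 0.133
grasp_force: 50.5
```

```bash
python3 - <<'E'
from fit import *
c=snap('wrist','w10.png'); p=c['obs']['position'];print(p,c['obs']['ee_rot'])
for dz in(.026,.028,.030): print(dz,fit(c,'green',(p[0]-.001,p[1],.1),p[2]-dz))
for b in wells(c): print(*b)
E
```

```text
[ 0.44142154 -0.30434628  0.08709471] [9.98717209e-01 5.06351671e-02 8.84014133e-05 8.97098164e-05]
0.026 (array([ 0.4416, -0.3041,  0.1053]), np.float64(2008.4375), np.float32(2049.0))
0.028 (array([ 0.4413, -0.3038,  0.1077]), np.float64(1937.75), np.float32(2049.0))
0.03 (array([ 0.4407, -0.304 ,  0.0991]), np.float64(1844.40625), np.float32(2049.0))
yellow 2629 [373.5  55.6] [ 0.5482 -0.3248] [ 0.5537 -0.3245] [0.051 0.055] 6.1
yellow 4213 [371.2  36.6] [ 0.5588 -0.3218] [ 0.5583 -0.3219] [0.041 0.035] 6.0
yellow 1283 [ 91.2 187.7] [ 0.4447 -0.1387] [ 0.4425 -0.1323] [0.031 0.046] 86.7
green 2630 [261.3  55.7] [ 0.5411 -0.2553] [ 0.5467 -0.2546] [0.051 0.055] 5.6
green 4220 [263.7  36.5] [ 0.5522 -0.2562] [ 0.5516 -0.2563] [0.041 0.035] 5.4
green 1954 [322.7 208.3] [ 0.4463 -0.3033] [ 0.4425 -0.3038] [0.038 0.043] 5.8
blue 6339 [152.8  44.3] [ 0.5415 -0.1876] [ 0.5402 -0.1847] [0.052 0.055] 5.3
```

```bash
python3 - <<'E'
from fit import *
c=snap('wrist'); p=c['obs']['position']
hsv=cv2.cvtColor(c['image'],cv2.COLOR_BGR2HSV); m=cv2.inRange(hsv,np.array((45,90,40)),np.array((80,255,255)))
m[:130]=0
cols=[x for x in range(640) if m[:,x].sum()>255*5]; print(cols[0],cols[-1])
rows=[int(np.argmax(m[:,x]>0)) for x in cols]; print(rows)
mid=cols[5:-5]; P=px2w(c,[[x,rows[cols.index(x)]] for x in mid],p[2]-.027)
a=.1; e=np.array([np.cos(a),np.sin(a)]); print('front edge along tool x mm',np.round(((P[:,:2]-p[:2])@e)*1000,1)[::5])
for x in (cols[8],cols[len(cols)//2],cols[-8]): print(x,[(r,tuple(hsv[r,x])) for r in range(rows[cols.index(x)]-2,rows[cols.index(x)]+28,2)])
P0=w2px(c,box(p[0],p[1],.1,p[2]-.027,p[2]-.003,.05,.034)); print(P0.round(0))
E
```

```text
293 353
[198, 196, 193, 191, 189, 189, 188, 188, 188, 188, 188, 188, 188, 188, 188, 188, 188, 188, 188, 188, 188, 188, 188, 188, 188, 188, 188, 188, 188, 188, 188, 188, 188, 188, 188, 188, 188, 188, 188, 188, 188, 188, 188, 188, 188, 188, 188, 188, 188, 188, 188, 188, 188, 188, 188, 189, 189, 192, 194, 197, 199]
front edge along tool x mm [24.  24.6 24.6 24.6 24.6 24.6 24.6 24.6 24.6 24.6 24. ]
301 [(186, (np.uint8(113), np.uint8(36), np.uint8(198))), (188, (np.uint8(59), np.uint8(115), np.uint8(84))), (190, (np.uint8(56), np.uint8(208), np.uint8(60))), (192, (np.uint8(55), np.uint8(206), np.uint8(63))), (194, (np.uint8(56), np.uint8(196), np.uint8(65))), (196, (np.uint8(56), np.uint8(202), np.uint8(77))), (198, (np.uint8(55), np.uint8(198), np.uint8(151))), (200, (np.uint8(55), np.uint8(192), np.uint8(170))), (202, (np.uint8(55), np.uint8(189), np.uint8(174))), (204, (np.uint8(55), np.uint8(184), np.uint8(161))), (206, (np.uint8(56), np.uint8(157), np.uint8(112))), (208, (np.uint8(55), np.uint8(79), np.uint8(71))), (210, (np.uint8(0), np.uint8(0), np.uint8(60))), (212, (np.uint8(104
[... 1067 characters left out ...]
 np.uint8(63))), (194, (np.uint8(56), np.uint8(199), np.uint8(64))), (196, (np.uint8(56), np.uint8(199), np.uint8(78))), (198, (np.uint8(56), np.uint8(195), np.uint8(152))), (200, (np.uint8(55), np.uint8(187), np.uint8(176))), (202, (np.uint8(55), np.uint8(188), np.uint8(178))), (204, (np.uint8(55), np.uint8(188), np.uint8(179))), (206, (np.uint8(55), np.uint8(188), np.uint8(179))), (208, (np.uint8(55), np.uint8(185), np.uint8(172))), (210, (np.uint8(55), np.uint8(164), np.uint8(140))), (212, (np.uint8(62), np.uint8(60), np.uint8(132))), (214, (np.uint8(79), np.uint8(26), np.uint8(157)))]
[[296. 187.]
 [351. 187.]
 [349. 260.]
 [298. 260.]
 [292. 198.]
 [355. 198.]
 [353. 280.]
 [295. 280.]]
```

The held block is centred in the grip: its front edge is at 24.6 mm where 25 was expected. I look once more at the well with the camera nearly above it.

Emit:
{"method": "step_arm", "body": {
  "moves": [
    [1,8,15,30,0,0,0],
    [1,20,35,60,0,0,0],
    [1,28,50,60,0,0,0],
    [1,28,50,60,0,0,0],
    [1,28,50,60,0,0,0],
    [1,28,50,60,0,0,0]
  ]
}}

```text
clock: 26.4
position: [0.4685, -0.2552, 0.1463]
ee_rot: [0.999, 0.049, -0.001, -0.0]
ft_force: [-0.1, 0.1, -0.4]
grip_width: 0.131
grasp_force: 50.5
```

```bash
python3 - <<'E'
from fit import *
c=snap('wrist','w11.png'); p=c['obs']['position'];print(p,c['obs']['ee_rot'])
for b in wells(c): print(*b)
E
```

```text
[ 0.46845548 -0.2552369   0.1463154 ] [ 9.98779589e-01  4.93855454e-02 -6.32797725e-04 -4.03871842e-06]
yellow 4819 [413.5  89.7] [ 0.5656 -0.3216] [ 0.5653 -0.3235] [0.075 0.055] 5.5
green 2361 [332.3  87.1] [ 0.5604 -0.2536] [ 0.5582 -0.2537] [0.074 0.055] 5.7
green 2813 [331.5  90.8] [ 0.5579 -0.2532] [ 0.5573 -0.2533] [0.051 0.036] 5.6
green 1963 [322.8 208.2] [ 0.4548 -0.256 ] [ 0.4496 -0.2566] [0.049 0.056] 5.6
blue 2313 [248.5  87.7] [ 0.5532 -0.1838] [ 0.5515 -0.1838] [0.075 0.055] 5.6
blue 2637 [251.3  91.2] [ 0.5511 -0.1863] [ 0.5505 -0.1863] [0.05  0.035] 5.8
```

Emit:
{"method": "step_arm", "body": {
  "moves": [
    [1,30,1,-10,0,0,0],
    [1,65,2,-25,0,0,0],
    [1,90,2,-45,0,0,0],
    [1,90,2,-62,0,0,0],
    [1,90,2,-66,0,0,0],
    [1,90,2,-66,0,0,0],
    [1,90,2,-66,0,0,0]
  ]
}}

```text
clock: 27.15
position: [0.5592, -0.2532, 0.0819]
ee_rot: [0.999, 0.049, 0.0, 0.0]
ft_force: [0.7, 0.3, -0.8]
grip_width: 0.128
grasp_force: 50.5
```

Emit:
{"method": "step_arm", "body": {
  "moves": [
    [1,-0.5,-0.5,-8,0,0,0],
    [1,-0.5,-0.5,-13,0,0,0],
    [1,-0.5,-0.5,-17,0,0,0],
    [1,-0.5,-0.5,-20,0,0,0],
    [1,-0.5,-0.5,-22,0,0,0],
    [1,-0.5,-0.5,-22,0,0,0]
  ]
}}

```text
clock: 27.75
position: [0.5588, -0.2528, 0.0586]
ee_rot: [0.999, 0.05, -0.0, -0.0]
ft_force: [-0.4, 0.0, -0.4]
grip_width: 0.128
grasp_force: 50.5
```

Emit:
{"method": "step_arm", "body": {
  "moves": [
    [1,0,-0.5,-3,0,0,0],
    [1,0,-0.5,-6,0,0,0],
    [1,0,-0.5,-9,0,0,0],
    [1,0,-0.5,-11,0,0,0],
    [1,0,-0.5,-13,0,0,0],
    [1,0,-0.5,-15,0,0,0],
    [1,0,-0.5,-15,0,0,0]
  ]
}}

```text
clock: 28.45
position: [0.5592, -0.2535, 0.0442]
ee_rot: [0.999, 0.05, 0.0, 0.0]
ft_force: [0.2, 1.2, 1.8]
grip_width: 0.124
grasp_force: 51.0
```

Emit:
{"method": "step_arm", "body": {
  "moves": [
    [1,0,0,-1,0,0,0],
    [1,0,0,-2,0,0,0],
    [1,0,0,-2,0,0,0],
    [1,0,0,-2,0,0,0]
  ]
}}

```text
clock: 28.85
position: [0.5594, -0.2535, 0.0441]
ee_rot: [0.999, 0.05, 0.001, 0.0]
ft_force: [-8.5, 4.0, 20.0]
grip_width: 0.128
grasp_force: 53.6
```

End stop reached: 20 N with no further travel. Release, rise, and look at yellow.

Emit:
{"method": "step_arm", "body": {
  "moves": [
    [1,0,0,2,0,0,0],
    [0.7,0,0,2,0,0,0],
    [0.7,0,0,2,0,0,0],
    [0.6,0,0,2,0,0,0],
    [0.6,0,0,30,0,0,0],
    [0.5,0,0,70,0,0,0],
    [0.5,-20,10,110,0,0,0],
    [0.5,-60,35,130,0,0,-0.06],
    [0.5,-95,65,130,0,0,-0.12],
    [0.5,-125,100,130,0,0,-0.17]
  ]
}}

```text
clock: 29.85
position: [0.4324, -0.1532, 0.1723]
ee_rot: [0.999, -0.037, 0.001, 0.0]
ft_force: [0.2, 0.4, 0.8]
grip_width: 0.499
grasp_force: 0.0
```

Emit:
{"method": "step_arm", "body": {
  "moves": [
    [0.5,-15,30,0,0,0,0],
    [0.5,-15,36,0,0,0,0],
    [0.5,-15,36,0,0,0,0],
    [0.5,-15,36,0,0,0,0]
  ]
}}

```text
clock: 30.25
position: [0.4193, -0.1182, 0.172]
ee_rot: [0.999, -0.035, 0.0, 0.0]
ft_force: [-0.3, 0.3, -0.8]
grip_width: 0.499
grasp_force: 0.0
```

```bash
python3 - <<'E'
from fit import *
c=snap('wrist','w12.png'); p=c['obs']['position'];print(p,c['obs']['ee_rot'])
for b in blobs(c,{'yellow':M['yellow']},Z,minA=200): print(*b)
print(fit(c,'yellow',(.4363,-.1165,-.075)))
E
```

```text
[ 0.41932418 -0.11816676  0.17196235] [ 9.99374919e-01 -3.53513367e-02  1.53341648e-04  1.77710548e-04]
yellow 2606 [538.6  28.5] [ 0.5554 -0.3321] [ 0.5569 -0.3372] [0.053 0.058] 5.1
yellow 1016 [320.9 165.7] [ 0.4393 -0.1174] [ 0.437  -0.1168] [0.032 0.05 ] 86.6
(array([ 0.4354, -0.117 , -0.0716]), np.float64(186.625), np.float32(1063.0))
```

View pics/w12.png

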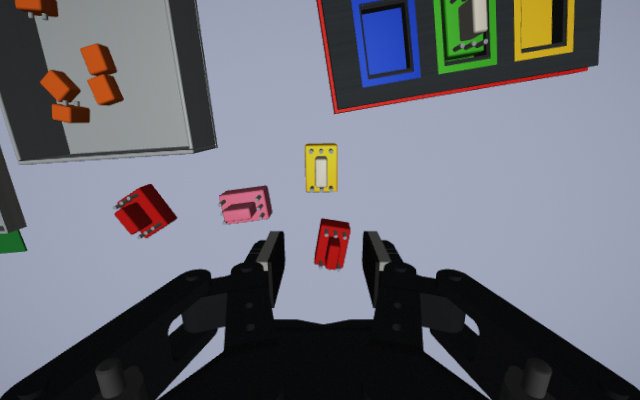

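Green sits in its well at (468,30). Yellow is undisturbed at (321,167), which gives (0.436, -0.117), yaw -0.07. I grasp its rib.

Emit:
{"method": "step_arm", "body": {
  "moves": [
    [0.5,17,1,-30,0,0,0],
    [0.5,17,1,-70,0,0,0],
    [0.5,17,1,-105,0,0,0],
    [0.5,17,1,-130,0,0,0],
    [0.5,17,1,-144,0,0,0],
    [0.5,17,1,-144,0,0,0],
    [1,17,1,-144,0,0,0],
    [1,17,1,-144,0,0,0],
    [1,17,1,-144,0,0,0],
    [1,17,1,-144,0,0,0]
  ]
}}

```text
clock: 31.3
position: [0.4368, -0.1168, 0.0289]
ee_rot: [0.999, -0.035, 0.001, 0.0]
ft_force: [-0.1, -0.8, 5.2]
grip_width: 0.126
grasp_force: 50.0
```

Emit:
{"method": "step_arm", "body": {
  "moves": [
    [1,0,0,0,0,0,0]
  ]
}}

```text
clock: 31.4
position: [0.4368, -0.1168, 0.0289]
ee_rot: [0.999, -0.035, 0.001, 0.0]
ft_force: [-0.0, -1.5, 6.7]
grip_width: 0.126
grasp_force: 50.3
```

Emit:
{"method": "step_arm", "body": {
  "moves": [
    [1,0,0,30,0,0,0],
    [1,0,0,70,0,0,0.05],
    [1,10,-30,110,0,0,0.1],
    [1,20,-70,118,0,0,0.17],
    [1,30,-115,118,0,0,0.17],
    [1,38,-155,118,0,0,0.17],
    [1,40,-190,118,0,0,0.17],
    [1,40,-206,118,0,0,0.17],
    [1,40,-206,118,0,0,0.17],
    [1,40,-206,118,0,0,0.17]
  ]
}}

```text
clock: 32.4
position: [0.4759, -0.3212, 0.1457]
ee_rot: [0.999, 0.05, -0.0, -0.0]
ft_force: [0.2, -0.0, -0.9]
grip_width: 0.127
grasp_force: 49.2
```

```bash
python3 - <<'E'
from fit import *
c=snap('wrist'); p=c['obs']['position'];print(p,c['obs']['ee_rot'])
for b in wells(c): print(*b)
hsv=cv2.cvtColor(c['image'],cv2.COLOR_BGR2HSV); m=cv2.inRange(hsv,np.array((18,110,40)),np.array((35,255,255)))
m[:150]=0;m[:,:250]=0;m[:,400:]=0
cols=[x for x in range(640) if m[:,x].sum()>255*5]; print(cols[0],cols[-1])
rows=[int(np.argmax(m[:,x]>0)) for x in cols]
mid=cols[8:-8]; P=px2w(c,[[x,rows[cols.index(x)]] for x in mid],p[2]-.027)
a=2*np.arctan2(c['obs']['ee_rot'][1],c['obs']['ee_rot'][0]); e=np.array([np.cos(a),np.sin(a)]); print(a,'front edge mm',np.round(((P[:,:2]-p[:2])@e)*1000,1)[::5])
E
```

```text
[ 0.47592753 -0.32119146  0.14568086] [ 9.98741632e-01  5.01486368e-02 -1.46988362e-04 -4.94699775e-04]
yellow 2331 [336.8  89.8] [ 0.5662 -0.3233] [ 0.565  -0.3233] [0.074 0.055] 5.7
yellow 2728 [335.8  92.3] [ 0.5646 -0.3226] [ 0.5641 -0.3229] [0.05  0.035] 5.5
yellow 1566 [323.  212.8] [ 0.4581 -0.3225] [ 0.4537 -0.323 ] [0.042 0.056] 5.8
green 2287 [252.8  89.3] [ 0.5597 -0.2533] [ 0.5582 -0.2535] [0.074 0.055] 5.6
green 1468 [257.8  95.4] [ 0.5557 -0.2576] [ 0.558  -0.2546] [0.052 0.036] 6.1
blue 4688 [173.   91.5] [ 0.5519 -0.1861] [ 0.5514 -0.1837] [0.074 0.055] 5.8
293 353
0.1003393739578562 front edge mm [24. 24. 24. 24. 24. 24. 24. 24. 24.]
```

Emit:
{"method": "step_arm", "body": {
  "moves": [
    [1,30,-1,-10,0,0,0],
    [1,65,-2,-25,0,0,0],
    [1,90,-2,-45,0,0,0],
    [1,90,-2,-62,0,0,0],
    [1,90,-2,-66,0,0,0],
    [1,90,-2,-66,0,0,0],
    [1,90,-2,-66,0,0,0]
  ]
}}

```text
clock: 33.15
position: [0.566, -0.3243, 0.0812]
ee_rot: [0.999, 0.05, 0.001, 0.0]
ft_force: [-0.6, -0.1, -0.4]
grip_width: 0.127
grasp_force: 49.2
```

Emit:
{"method": "step_arm", "body": {
  "moves": [
    [1,0,1,-8,0,0,0],
    [1,0,1,-13,0,0,0],
    [1,0,1,-17,0,0,0],
    [1,0,1,-20,0,0,0],
    [1,0,1,-22,0,0,0],
    [1,0,1,-22,0,0,0]
  ]
}}

```text
clock: 33.75
position: [0.5657, -0.3233, 0.0576]
ee_rot: [0.999, 0.05, -0.0, -0.0]
ft_force: [-0.3, -0.2, 0.3]
grip_width: 0.131
grasp_force: 49.2
```

Emit:
{"method": "step_arm", "body": {
  "moves": [
    [1,0,0,-3,0,0,0],
    [1,0,0,-6,0,0,0],
    [1,0,0,-9,0,0,0],
    [1,0,0,-11,0,0,0],
    [1,0,0,-13,0,0,0],
    [1,0,0,-15,0,0,0],
    [1,0,0,-16,0,0,0],
    [1,0,0,-16,0,0,0]
  ]
}}

```text
clock: 34.55
position: [0.5664, -0.3237, 0.0448]
ee_rot: [0.999, 0.05, 0.001, 0.0]
ft_force: [-9.4, 5.0, 23.8]
grip_width: 0.13
grasp_force: 52.8
```

Flush was expected at TCP z 0.0449, and it stopped at 0.0448 under 24 N. Release, retreat, check.

Emit:
{"method": "step_arm", "body": {
  "moves": [
    [1,0,0,3,0,0,0],
    [0.7,0,0,3,0,0,0],
    [0.7,0,0,3,0,0,0],
    [0.6,0,0,3,0,0,0],
    [0.6,0,0,30,0,0,0],
    [0.5,0,0,70,0,0,0],
    [0.5,-20,10,110,0,0,0],
    [0.5,-60,20,150,0,0,0],
    [0.5,-100,40,170,0,0,0],
    [0.5,-140,60,180,0,0,0]
  ]
}}

```text
clock: 35.55
position: [0.4266, -0.2642, 0.2233]
ee_rot: [0.999, 0.05, 0.001, 0.001]
ft_force: [-0.5, -0.1, 1.7]
grip_width: 0.503
grasp_force: 0.0
```

Emit:
{"method": "step_arm", "body": {
  "moves": [
    [0.5,0,0,0,0,0,0],
    [0.5,0,0,0,0,0,0],
    [0.5,0,0,0,0,0,0],
    [0.5,0,0,0,0,0,0],
    [0.5,0,0,0,0,0,0]
  ]
}}

```text
clock: 36.05
position: [0.4277, -0.2642, 0.2207]
ee_rot: [0.999, 0.05, -0.001, -0.0]
ft_force: [-0.9, 0.2, -0.8]
grip_width: 0.505
grasp_force: 0.0
```

```bash
python3 - <<'E'
from fit import *
c=snap('wrist'); d=snap('scene'); t=snap('top')
cv2.imwrite('pics/c13.png',np.vstack([np.hstack([cv2.resize(d['image'][190:300,100:255],(400,284)),cv2.resize(d['image'][135:250,270:431],(400,284))]),np.hstack([cv2.resize(c['image'][0:170,150:390],(400,284)),cv2.resize(t['image'][150:290,190:390],(400,284))])]))
E
```

```text
(no output)
```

View pics/c13.png

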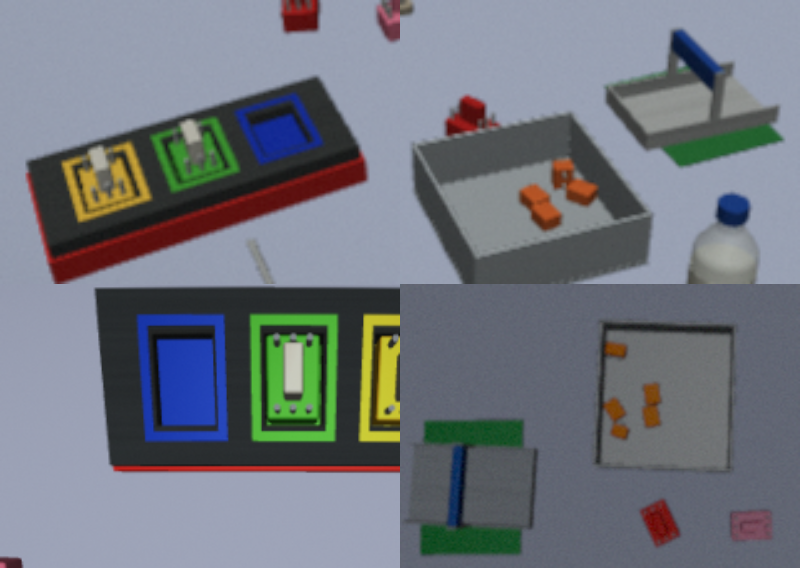

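Yellow (105,175) and green (195,150) sit flush in their wells. All five used blocks are in the basin and the empty tray lies flat on the mat. No blue block was there. Handing in.

```bash
python3 -c "
from workcell import manip
print(manip.hand_in())"
```

```text
the job is handed in; nothing more can be done
None
```

I handed the job in after about 36 s of robot time: all five used blocks are in the basin, the empty tray is back flat on the mat, yellow and green are pressed home in their own wells, and there was no blue block.

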